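Slide the specimen case down the microscope loading lane

TASK

Gently push the blue-lidded specimen case along the black plate, in through the open end of the lane and on between the two aluminium guide rails, until it stands wholly on the white inspection field. The rails are aligned and must not be touched, neither by the case nor by the robot, so bring the case into line with the lane first. Only push it with the fingers, keeping it flat on the plate without pinching or lifting it; leave the orange-lidded case and the two microscope objectives beside the rails where they stand, and finish clear of the case.

Things in the scene. Friction and masses are not known exactly. Their poses are not given: they have to be found in the camera images.
- track: Fixed black plate, 460 x 270 x 10 mm, on the bench. Origin: its underside, on the lane's centre line; x along the lane from open end to end bar, y left of that, z up. Plate: x -240 to 220, y -135 to 135 mm. Lane, 70 mm wide, open at the top: x -60 to 194, then an 18 mm high steel end bar. In front of the open end the plate is bare but for the blue-lidded case. Place and turn vary.
- rail_left: Aluminium guide rail on the lane's +y side, 254 mm long, 12 thick, 18 high above the plate's top (top 28 mm above the bench). Origin: middle of its underside, at track (67, 41, 10) mm; axes as the track's. Its inner face is at track y = +35 mm. Must not be touched.
- rail_right: The same rail on the -y side, its origin at track (67, -41, 10) mm, its inner face at track y = -35 mm. Must not be touched.
- mouth (a point): Centre of the lane's open end, on the plate's top surface, at track (-60, 0, 10) mm.
- field (a point): Centre of the white inspection field, a flush white panel on the plate's top surface, at track (100, 0, 10) mm: 108 mm along the lane and 130 mm across it (it shows outside the rails also). Axes as the track's.
- case_center (a point): Centre (half-way up, 37.5 mm above the bench) of the case to push: flat-sided aluminium box, blue lid with a glass window, 80 long (its x, roughly along the lane) x 50 wide (y) x 55 mm high, 0.3 to 0.6 kg. It starts on the plate before the lane's open end, up to 35 mm off the centre line and 20 degrees askew; slides with friction, stays where left.
- spare: Bystander: the same case with an orange lid, on the plate outside the rails. Origin: centre of its underside. Leave alone.
- objective_brass: Bystander: brass microscope objective, 30 mm diameter, 45 mm high, on the plate outside the rails. Origin: centre of its underside. Leave alone.
- objective_grey: Bystander: grey microscope objective of the same size, on the plate outside the rails. Origin: centre of its underside. Leave alone.
Not all that is in view belongs to the job. What is shaped like the part that bears case_center but pink, red or yellow is not meant.

How it is judged:
On the way, in this order (a step that is already met when the one before it is completed fails the run):
1. the case's nose is in the lane's open end, the case on the plate and in line with the lane (y of case_center in the frame of track between -0.012 and 0.012 m and z of case_center in the frame of track below 0.045 m and x of case_center in the frame of track between -0.085 and 0 m), for 0.05 s.
2. the case is wholly between the rails, part of the way down the lane (y of case_center in the frame of track between -0.012 and 0.012 m and z of case_center in the frame of track below 0.045 m and x of case_center in the frame of track between 0 and 0.085 m), for 0.05 s.
At the end, for the whole second after the job is handed in: The case stands flat and still between the rails, its centre within 15 mm of the white field's centre along the lane and within 12 mm of the lane's centre line (y of case_center in the frame of track between -0.012 and 0.012 m and z of case_center in the frame of track below 0.045 m and x of case_center in the frame of field between -0.015 and 0.015 m and angle between case_center's own z axis and vertical below 0.05 rad and linear speed of case below 0.01 m/s); the robot touches nothing.
It fails at once if the case touched a guide rail (contact force between case and rail_left above 0.2 N or contact force between case and rail_right above 0.2 N).
It fails at once if the robot touched a guide rail (contact force between any of the fingers, the arm and rail_left above 0.2 N or contact force between any of the fingers, the arm and rail_right above 0.2 N).
It fails at once if the case was lifted or tipped (z of case_center in the frame of track above 0.0435 m or angle between case_center's own z axis and vertical above 0.15 rad).
It fails at once if the case was pushed hard or pinched (over 25 N between fingers and case) (contact force between the fingers and case above 25 N).
It fails at once if a bystander was moved by more than 12 mm (distance of any of spare, objective_brass, objective_grey from where it was at the start of the episode above 0.012 m).
It also fails if it takes over 61 s, if anything falls off the work surface, if the arm or the gripper's body presses on something with over 40 N, if the wrist force passes 120 N, or if a joint passes its speed limit or range.

ROBOT

A 6-joint arm with a two-finger parallel gripper is mounted at the origin on the work surface. World frame = base frame: x ahead of the robot, y to its left, z up, the work surface at z = 0. Lengths are in m, angles in rad, forces in N, time in s.
With the tool pointing down it reaches from about 0.325 to 0.875 m from the base axis. Payload 4.4 kg.
Tool frame: the origin (TCP) lies on the centre line of the jaws, within the pads' length; the fingertips stand 8 mm ahead of it and the grasp point (between the pads) lies 11 mm behind it (robot.tip_reach is the distance from the TCP to the fingertips, in m); z points along the fingers, y is the direction in which the jaws open and shut (so a half turn about z gives the same grasp; the last joint's range is limited). The gripper opens to 85 mm and grips with 20 to 120 N. Pads are 22 mm wide; open, the fingers measure 114 mm over their backs; the gripper's body (76 mm by 85 mm) begins 54 mm behind the grasp point. The pads swing forward as they close: fully open they stand 13 mm farther back than shut.
Start: joints at [-1.415, 0.207, 1.542, -0, 1.393, -0.15], TCP at [0.174, -0.548, 0.239] pointing down, gripper open.
Joint ranges: [-2.73, 2.73], [-0.86, 2.22], [0.23, 2.46], [-1.11, 4.25], [0.08, 2.63], [-2.82, 2.82]. Speed limits (rad/s): [2.79, 2.79, 3.14, 3.14, 3.14, 3.14].

INTERFACE

Orientations are given as a 3x3 rotation matrix whose columns are the frame's x, y, z axes.
In Python, from bench import robot, eyes, ticket gives the robot as it stands.
- The arm moves only by the tool step_arm, never from a script. Its argument "moves" is a list of rows, each a list of 7 numbers: the shift along the world's x, y, z in m, then the turn, a rotation vector about the world's x, y, z in rad, then the closure, from -1 (fully open) to 1 (shut). In form: [[x, y, z, wx, wy, wz, claw], ...]. A call has 1 to 12 rows; each row is the pose to reach, as a shift and turn from the pose commanded when the call began; what a row does not reach only later rows make up. A row lasts 1/8 s, in which the tool goes at most 62.5 mm and 10.7 degrees, less where a joint would pass 70% of its speed; a pose out of reach is approached as far as the arm can. A call with a gripper value outside its range is refused whole. The fingers move at their own pace and stop on an object; the grip force is fixed at half the most. Time passes only in rows, so rows that repeat a pose let the fingers close. It gives the time, the measured TCP pose, the force and the opening at its end, in the units of the state.
- robot.get_state(): the state, without advancing time (a new reading comes with each control period).
- eyes.camera(name): name is "scene" or "top" or "wrist"; returns a dict with "img" (420x560x3 uint8, blue, green, red), "mtx" (3x3 intrinsics, pixels), "pose" (4x4, takes a point from camera to world coordinates). Camera axes: x right, y down, z forward; pixel columns grow to the right and rows downward; lengths in m; the calibration is good to about 2 mm. The wrist camera is an equidistant fisheye: a pixel r from the principal point sees the ray r / f radians off the axis. A picture is of the moment at which its call begins. There is no depth.
- ticket.sign_off(): hands the job in, once; it reports no verdict.
The state is a dict: "t": time; "joint_positions": joint angles; "qd": joint speeds; "tau": joint torques, N m; "tcp_pos": TCP position; "tool_rot": TCP orientation; "wrist_force": force on the tool from outside, world axes, zero at the start; "ft_torque": the same for the moment, N m; "grip_width": finger opening in m.
Only numpy, scipy, OpenCV 4.12 (cv2) and the standard library are available. Lean on these libraries where they do the work, as an engineer would, in place of code of your own. Each camera call takes 0.05 s, during which the arm holds its last target.

## Working session

There is one attempt and no reset: what is moved stays moved. The work goes in short steps, Python scripts to look and compute and a tool call to move; the robot and the scene stay as the last step left them, time stands still between calls to the robot, and variables do not carry over. Pictures are saved under pics/ and viewed, and the job is handed in when it is done.

Besides the shell and the picture viewer there is one more tool, called as name([rows], argument=value, ...), one row to a line, values as JSON. step_arm: Moves the arm, as the interface text tells. Its arguments: {"type":"object","properties":{"moves":{"type":"array","items":{"type":"array","items":{"type":"number"}}}},"required":["moves"]}

```bash
ls; mkdir -p pics; python3 - <<'E'
from bench import robot, eyes
import cv2
for n in ("scene","top","wrist"):
    c=eyes.camera(n); cv2.imwrite(f"pics/{n}0.png",c["img"]); print(n,c["mtx"].round(1).tolist(),c["pose"].round(4).tolist())
s=robot.get_state(); print({k:s[k] for k in("t","tcp_pos","tool_rot","grip_width")},robot.tip_reach)
E
```

```text
pics
scene [[420.0, 0.0, 281.2], [0.0, 420.0, 207.4], [0.0, 0.0, 1.0]] [[0.8832, 0.316, -0.3466, 0.847], [0.4687, -0.5682, 0.6763, -0.629], [0.0168, -0.7598, -0.65, 0.5585], [0.0, 0.0, 0.0, 1.0]]
top [[388.1, 0.0, 282.4], [0.0, 388.1, 208.0], [0.0, 0.0, 1.0]] [[-0.0139, -0.9833, 0.1816, 0.3928], [-0.9998, 0.0108, -0.0183, -0.0798], [0.0161, -0.1818, -0.9832, 0.9888], [0.0, 0.0, 0.0, 1.0]]
wrist [[325.2, 0.0, 284.2], [0.0, 325.2, 212.3], [0.0, 0.0, 1.0]] [[0.3003, -0.9132, -0.2756, 0.2436], [-0.9538, -0.2885, -0.0836, -0.5262], [-0.0031, 0.2879, -0.9576, 0.3729], [0.0, 0.0, 0.0, 1.0]]
{'t': 0.15, 'tcp_pos': array([ 0.17356152, -0.54758131,  0.23836831]), 'tool_rot': array([[ 9.53312026e-01,  3.01986960e-01, -2.37228793e-04],
       [ 3.01986893e-01, -9.53310418e-01,  1.77871426e-03],
       [ 3.10995834e-04, -1.76730969e-03, -9.99998390e-01]]), 'grip_width': 0.08524023442165667} 0.008
```

View pics/scene0.png

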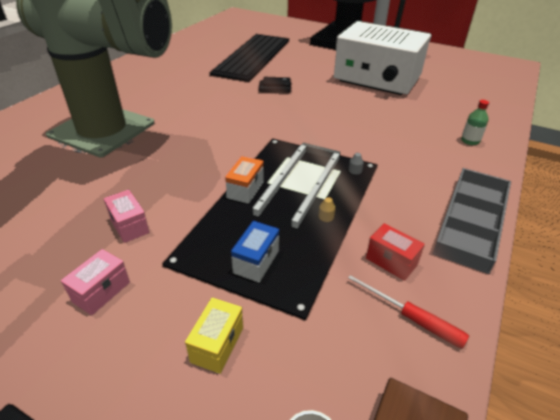

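View pics/top0.png

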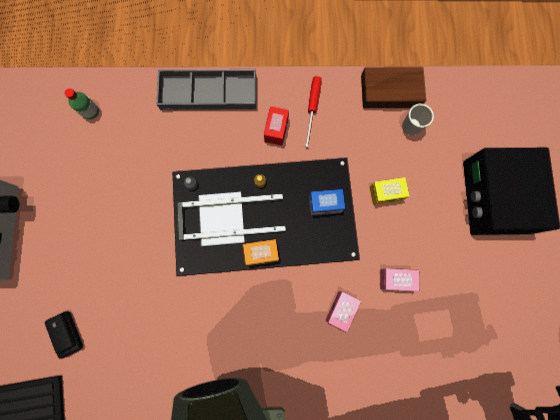

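Candidates in the top view: blue lid (327,202) on the plate in front of the open end; orange spare (261,252); yellow (391,190), pink (345,311) and (402,280), and red (276,125) off the plate. I choose blue and enlarge the view to check it.

```bash
python3 - <<'E'
import cv2
i=cv2.imread("pics/top0.png")[150:285,165:365]
cv2.imwrite("pics/topcrop.png",cv2.resize(i,None,fx=4,fy=4,interpolation=cv2.INTER_CUBIC))
i=cv2.imread("pics/scene0.png")[130:320,160:385]
cv2.imwrite("pics/scenecrop.png",cv2.resize(i,None,fx=3,fy=3,interpolation=cv2.INTER_CUBIC))
E
```

```text
(no output)
```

View pics/topcrop.png

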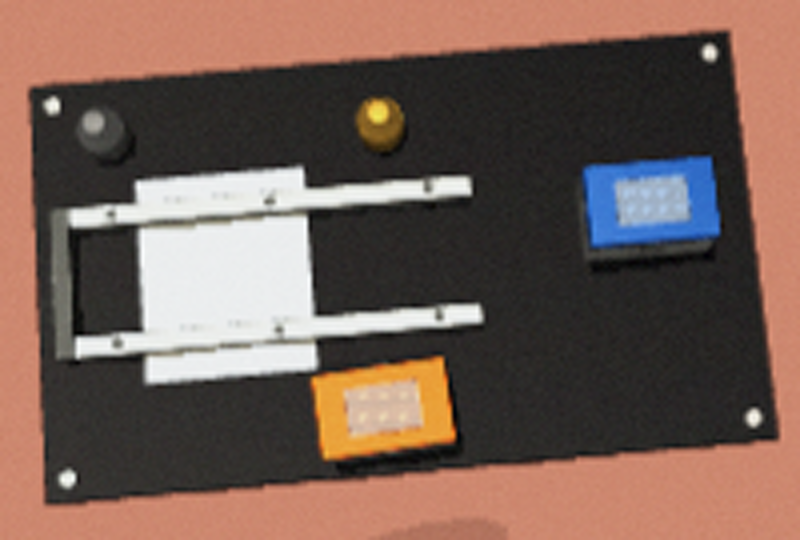

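View pics/scenecrop.png

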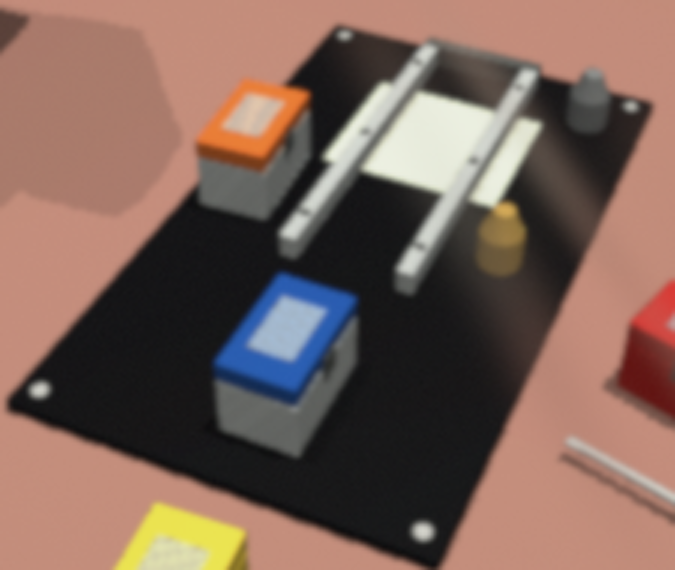

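Blue-lidded case confirmed: its lid spans crop (583–720, 157–248), before the lane's open end, which is at crop x≈475. Next I fit the track and case poses from corner pixels in both cameras.

```bash
cat > h.py <<'E'
import numpy as np, cv2
from scipy.optimize import least_squares
def proj(c,P):
    P=np.atleast_2d(P); T=np.linalg.inv(c["pose"]); q=P@T[:3,:3].T+T[:3,3]; q=q@c["mtx"].T; return q[:,:2]/q[:,2:]
def fit(obs,z,x0):  # obs: list of (cam, local pts Nx3, pix Nx2)
    def world(p,L):
        c,s=np.cos(p[2]),np.sin(p[2]); L=np.asarray(L,float)
        return np.c_[p[0]+c*L[:,0]-s*L[:,1],p[1]+s*L[:,0]+c*L[:,1],L[:,2]]
    f=lambda p:np.concatenate([(proj(c,world(p,L))-px).ravel() for c,L,px in obs])
    r=least_squares(f,x0,loss="soft_l1"); return r.x,f(r.x).reshape(-1,2)
def fromcrop(p,f,ox,oy): return (np.asarray(p,float)+.5)/f-.5+[ox,oy]
def relpose(t,c):
    d=c[:2]-t[:2]; a=t[2]; return np.array([[np.cos(a),np.sin(a)],[-np.sin(a),np.cos(a)]])@d*1000, np.degrees(c[2]-a)
E
cat > m.py <<'E'
from h import *
from bench import eyes
T=eyes.camera("top");S=eyes.camera("scene")
pl=np.array([[-.24,-.135,.01],[-.24,.135,.01],[.22,.135,.01],[.22,-.135,.01]])
rl=np.array([[-.06,.047,.028],[-.06,.035,.028],[-.06,-.035,.028],[-.06,-.047,.028]])
tp=fromcrop([(729,32),(778,438),(46,503),(30,88)],4,165,150); tr=fromcrop([(482,324),(480,306),(472,194),(469,177)],4,165,150)
sp=fromcrop([(440,567),(9,401),(340,25),(652,103)],3,160,130); sr=fromcrop([(279,236),(303,246),(396,267),(419,277)],3,160,130)
lid=np.array([[-.04,-.025,.065],[-.04,.025,.065],[.04,.025,.065],[.04,-.025,.065]])
tl=fromcrop([(713,156),(720,238),(591,249),(583,167)],4,165,150)
sl=fromcrop([(293,393),(216,362),(283,272),(357,297)],3,160,130)
x0=[.6,-.1,1.57]
for nm,k in(("both",(T,S)),("top",(T,)),("scene",(S,))):
    o=[];q=[]
    if T in k if False else nm!="scene": o+=[(T,pl,tp),(T,rl,tr)];q+=[(T,lid,tl)]
    if nm!="top": o+=[(S,pl,sp),(S,rl,sr)];q+=[(S,lid,sl)]
    t,r=fit(o,0,x0);c,r2=fit(q,0,x0)
    print(nm,t.round(4),c.round(4),*relpose(t,c));
    print(r.round(1).tolist(),r2.round(1).tolist())
E
python3 m.py
```

```text
both [ 0.5582 -0.0412  1.6456] [ 0.5836 -0.2077  1.6288] [-167.96823892  -12.83220926] -0.9658229027464119
[[0.1, -1.5], [0.6, -0.3], [-0.4, -0.1], [-0.5, -1.4], [0.3, -1.2], [0.3, -1.5], [-0.2, -0.8], [0.2, -1.1], [-0.0, -0.8], [-2.2, -0.2], [-1.4, -0.8], [1.0, -0.7], [-0.1, -0.7], [-2.5, -2.4], [-0.0, 0.8], [-1.8, -0.7]] [[0.1, -0.3], [0.4, -0.8], [-0.2, -1.3], [0.1, -0.9], [0.1, -0.7], [-1.8, -0.3], [-1.2, -0.4], [0.2, -0.2]]
top [ 0.5557 -0.041   1.644 ] [ 0.5814 -0.2074  1.6404] [-167.88393937  -13.47352867] -0.2089058949588098
[[0.2, -0.5], [0.5, 0.9], [-0.6, 0.8], [-0.5, -0.6], [0.2, -0.2], [0.2, -0.4], [-0.2, 0.2], [0.1, -0.1]] [[-0.1, 0.3], [0.4, -0.2], [-0.1, -0.3], [-0.1, 0.1]]
scene [ 0.5605 -0.0416  1.6429] [ 0.5849 -0.208   1.622 ] [-167.73354928  -12.34252341] -1.1939008327497127
[[0.7, 0.0], [-1.5, 0.2], [-0.4, -0.5], [2.2, -0.1], [0.8, -0.3], [-1.6, -1.9], [0.8, 1.4], [-0.9, -0.1]] [[0.6, -0.2], [-1.3, -0.0], [-0.4, -0.1], [0.9, 0.3]]
```

Case pose relative to the track: x≈−168 mm, y≈−13 mm, yaw≈−0.6°. I'll first push it about 13 mm sideways with two spread fingers on its −y face, then push from behind above rail height. First I hover beside that face.

step_arm([
  [0.045,0.034,-0.01,0,0,-0.02,0.06],
  [0.09,0.068,-0.02,0,0,-0.05,0.06],
  [0.135,0.1,-0.03,0,0,-0.07,0.06],
  [0.18,0.133,-0.035,0,0,-0.1,0.06],
  [0.225,0.165,-0.04,0,0,-0.12,0.06],
  [0.27,0.2,-0.05,0,0,-0.14,0.06],
  [0.315,0.232,-0.06,0,0,-0.16,0.06],
  [0.36,0.265,-0.065,0,0,-0.18,0.06],
  [0.405,0.298,-0.07,0,0,-0.2,0.06],
  [0.45,0.33,-0.08,0,0,-0.22,0.06],
  [0.468,0.344,-0.09,0,0,-0.234,0.06],
  [0.468,0.344,-0.09,0,0,-0.234,0.06],
])

```text
t: 1.75
tcp_pos: [0.6419, -0.2022, 0.1475]
tool_rot: [[0.997, 0.076, -0.002], [0.076, -0.997, 0.001], [-0.002, -0.001, -1.0]]
wrist_force: [-0.1, -1.3, 0.0]
grip_width: 0.04
```

```bash
cat > look.py <<'E'
import sys; from bench import eyes,robot; import cv2,numpy as np
tag=sys.argv[1]
s=robot.get_state();R=s["tool_rot"];print(s["t"],s["tcp_pos"].round(4),"yang",np.degrees(np.arctan2(R[1,1],R[0,1])).round(2),R[:,2].round(4),s["wrist_force"].round(1),s["grip_width"])
for n,f,(a,b,c,d) in(("top",4,(150,285,165,365)),("scene",3,(130,320,160,385))):
    i=eyes.camera(n)["img"][a:b,c:d]; cv2.imwrite(f"pics/{n}{tag}.png",cv2.resize(i,None,fx=f,fy=f,interpolation=cv2.INTER_CUBIC))
cv2.imwrite(f"pics/wrist{tag}.png",eyes.camera("wrist")["img"])
E
python3 look.py 1
```

```text
1.75 [ 0.6419 -0.2022  0.1475] yang -85.65 [-0.0025  0.0012 -1.    ] [-0.1 -1.3  0. ] 0.039968511162114174
```

View pics/wrist1.png

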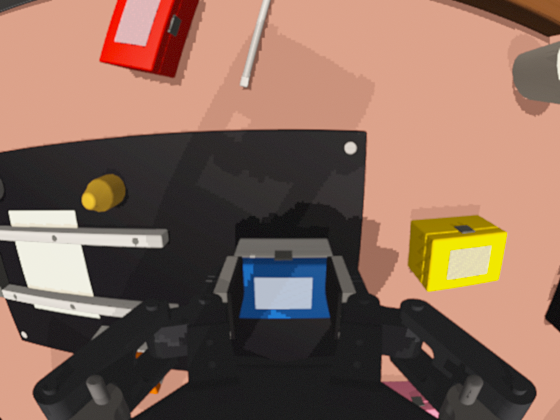

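View pics/scene1.png

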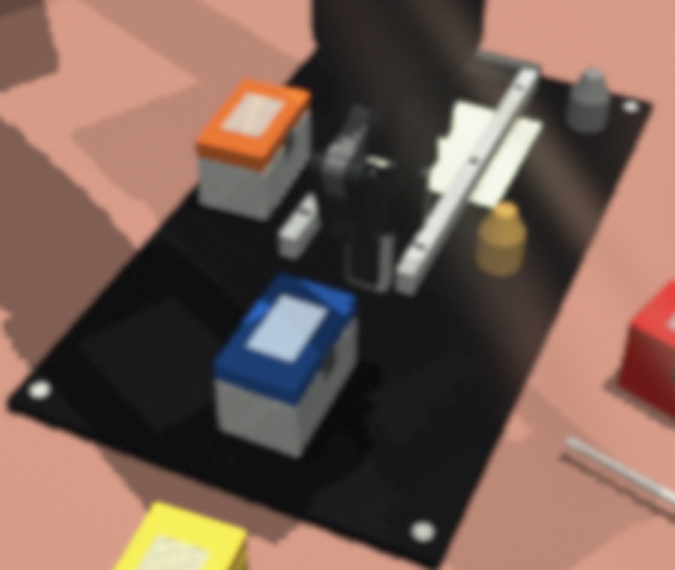

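The wrist view shows the fingers straddling the latch on the case's −y face (latch at 283,255), with a gap of about 22 mm. I descend and close in, then check.

step_arm([
  [0,0,-0.03,0,0,0,0.06],
  [0,0,-0.06,0,0,0,0.06],
  [0,0,-0.09,0,0,0,0.06],
  [0,0,-0.105,0,0,0,0.06],
  [0,0,-0.112,0,0,0,0.06],
  [-0.005,-0.0004,-0.112,0,0,0,0.06],
  [-0.01,-0.0007,-0.112,0,0,0,0.06],
  [-0.014,-0.001,-0.112,0,0,0,0.06],
  [-0.014,-0.001,-0.112,0,0,0,0.06],
])

```text
t: 3.02
tcp_pos: [0.6276, -0.2053, 0.0379]
tool_rot: [[0.997, 0.073, 0.001], [0.073, -0.997, -0.0], [0.001, 0.0, -1.0]]
wrist_force: [0.3, -0.1, 0.5]
grip_width: 0.0404
```

```bash
python3 look.py 2
```

```text
3.025 [ 0.6276 -0.2053  0.0379] yang -85.84 [ 7.e-04 -3.e-04 -1.e+00] [ 0.3 -0.1  0.5] 0.040376997180466945
```

View pics/scene2.png

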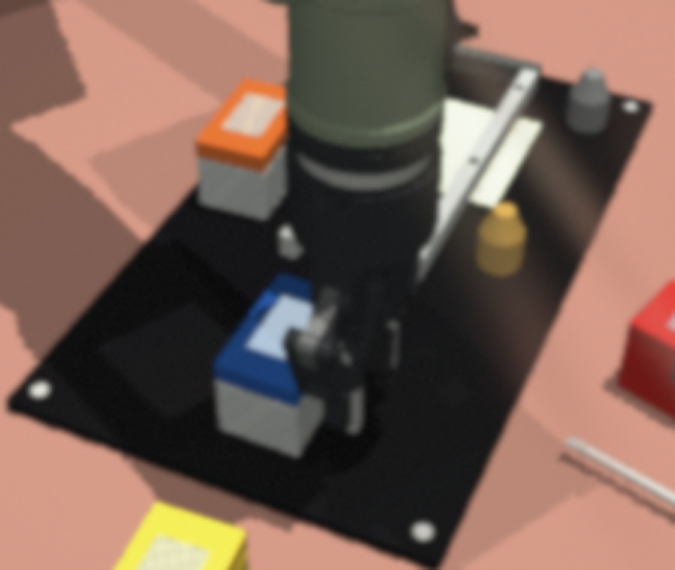

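View pics/wrist2.png

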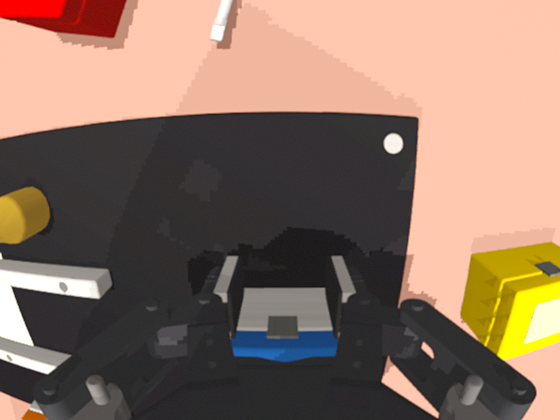

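Fingers are beside the case, about 8 mm off. I push sideways slowly, a bit short of the full amount.

step_arm([
  [-0.003,-0.0002,0,0,0,0,0.06],
  [-0.005,-0.0004,0,0,0,0,0.06],
  [-0.007,-0.0005,0,0,0,0,0.06],
  [-0.009,-0.0007,0,0,0,0,0.06],
  [-0.011,-0.0008,0,0,0,0,0.06],
  [-0.013,-0.001,0,0,0,0,0.06],
  [-0.015,-0.0011,0,0,0,0,0.06],
  [-0.017,-0.0012,0,0,0,0,0.06],
  [-0.018,-0.0013,0,0,0,0,0.06],
  [-0.018,-0.0013,0,0,0,0,0.06],
])

```text
t: 4.42
tcp_pos: [0.6095, -0.2065, 0.0373]
tool_rot: [[0.997, 0.073, -0.0], [0.073, -0.997, 0.0], [-0.0, -0.0, -1.0]]
wrist_force: [1.9, 1.0, -1.1]
grip_width: 0.0402
```

```bash
python3 look.py 3
```

```text
4.425 [ 0.6095 -0.2065  0.0373] yang -85.83 [-3.e-04  1.e-04 -1.e+00] [ 1.9  1.  -1.1] 0.04023670535410619
```

View pics/scene3.png

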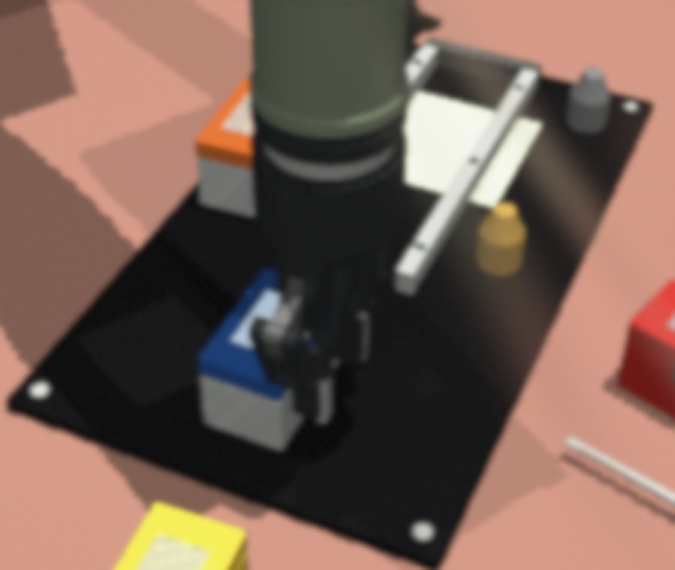

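View pics/top3.png

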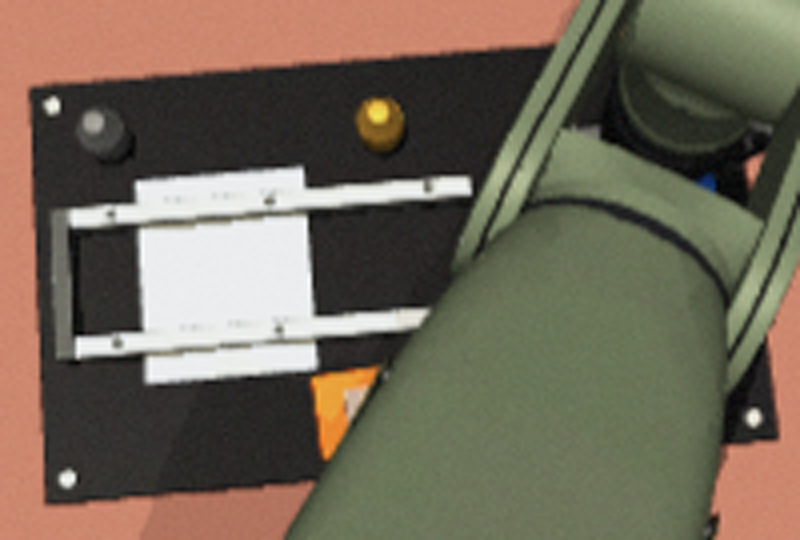

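The case moved about 9 mm without turning, at around 2 N. I push 3 mm more, then back off, raise and turn so the fingers come behind the case, and look again.

step_arm([
  [-0.0015,-0.0001,0,0,0,0,0.06],
  [-0.003,-0.0002,0,0,0,0,0.06],
  [-0.003,-0.0002,0,0,0,0,0.06],
  [0.01,0.0007,0,0,0,0,0.06],
  [0.02,0.0015,0,0,0,0,0.06],
  [0.02,0.0015,0.03,0,0,0,0.06],
  [0.02,0.0015,0.06,0,0,0,0.06],
  [0.02,0.0015,0.1,0,0,0,0.06],
  [0.02,-0.03,0.11,0,0,0.18,0.06],
  [0.02,-0.06,0.11,0,0,0.36,0.06],
  [0.02,-0.09,0.11,0,0,0.54,0.06],
  [0.01,-0.12,0.11,0,0,0.72,0.4],
])

```text
t: 6.08
tcp_pos: [0.6204, -0.3273, 0.1473]
tool_rot: [[0.697, 0.717, 0.0], [0.717, -0.697, -0.0], [-0.0, 0.0, -1.0]]
wrist_force: [0.4, 0.0, 0.8]
grip_width: 0.0257
```

```bash
python3 look.py 4
```

```text
6.075 [ 0.6204 -0.3273  0.1473] yang -44.18 [ 2.e-04 -2.e-04 -1.e+00] [0.4 0.  0.8] 0.02572452339455724
```

View pics/scene4.png

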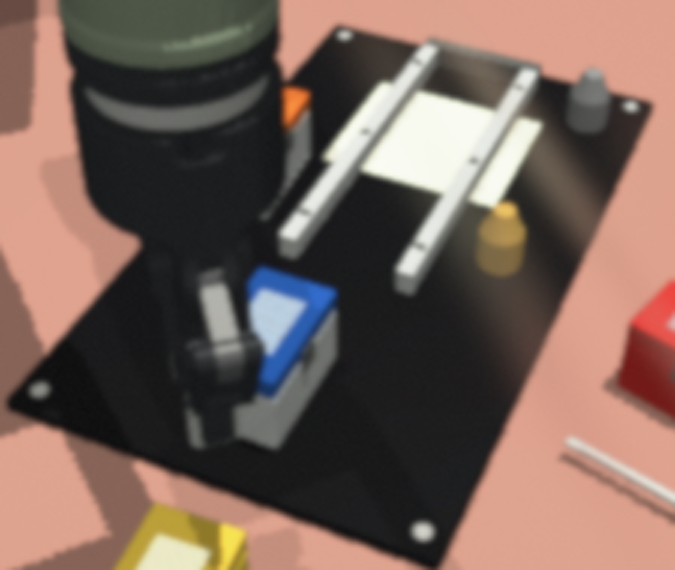

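View pics/top4.png

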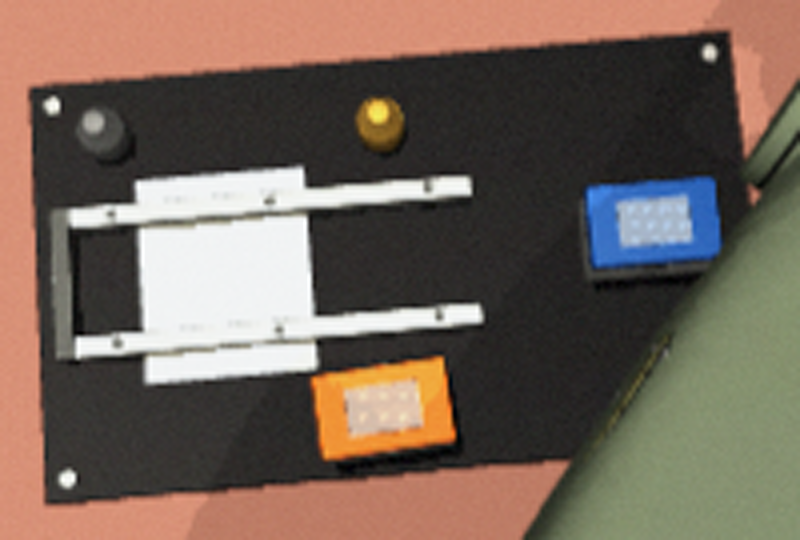

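The case now shows its lid at crop (586–721, 178–269) in the top view and (262,266)/(337,295)/(268,395) in the scene view. I refit its pose.

```bash
cat > m2.py <<'E'
exec(open("m.py").read().split("x0=")[0]); x0=[.6,-.1,1.57]
A=fromcrop([(716,178),(721,259),(593,270),(586,187)],4,165,150)
B=fromcrop([(268,394),(262,266),(337,293)],3,160,130)
tt,_=fit([(T,pl,tp),(T,rl,tr)],0,x0); ts,_=fit([(S,pl,sp),(S,rl,sr)],0,x0)
c,r=fit([(T,lid,A)],0,x0); print("top",c.round(4),*relpose(tt,c),r.round(1).tolist())
c,r=fit([(S,lid[[0,2,3]],B)],0,x0); print("scene",c.round(4),*relpose(ts,c),r.round(1).tolist())
E
python3 m2.py
```

```text
top [ 0.5684 -0.2084  1.6303] [-167.89235168   -0.43322128] -0.7899244667363555 [[-0.2, 0.2], [0.7, 0.1], [-0.2, -0.4], [-0.2, 0.2]]
scene [ 0.5719 -0.2115  1.6012] [-170.25551872    0.8950709 ] -2.3853576880204805 [[0.1, -2.1], [-0.3, 0.6], [0.2, 0.6]]
```

Case is at y≈0, yaw ≈−1°, within measurement noise. Next I place the nearly closed fingers behind it, square to the lane.

step_arm([
  [-0.009,0.0,0,0,0,0.17,0.6],
  [-0.018,0.01,0,0,0,0.34,0.6],
  [-0.027,0.02,0,0,0,0.51,0.6],
  [-0.036,0.03,0,0,0,0.68,0.6],
  [-0.0448,0.04,0,0,0,0.845,0.6],
  [-0.0448,0.048,0,0,0,0.845,0.6],
  [-0.0448,0.048,-0.03,0,0,0.845,0.6],
  [-0.0448,0.048,-0.06,0,0,0.845,0.6],
  [-0.0448,0.048,-0.09,0,0,0.845,0.6],
  [-0.0448,0.048,-0.104,0,0,0.845,0.6],
  [-0.0448,0.048,-0.104,0,0,0.845,0.6],
])

```text
t: 7.7
tcp_pos: [0.5745, -0.2775, 0.0422]
tool_rot: [[-0.066, 0.998, -0.002], [0.998, 0.066, 0.001], [0.001, -0.002, -1.0]]
wrist_force: [-0.3, -0.9, 0.4]
grip_width: 0.0174
```

```bash
python3 look.py 5
```

```text
7.7 [ 0.5745 -0.2775  0.0422] yang 3.79 [-0.0019  0.0014 -1.    ] [-0.3 -0.9  0.4] 0.017359488857969615
```

View pics/scene5.png

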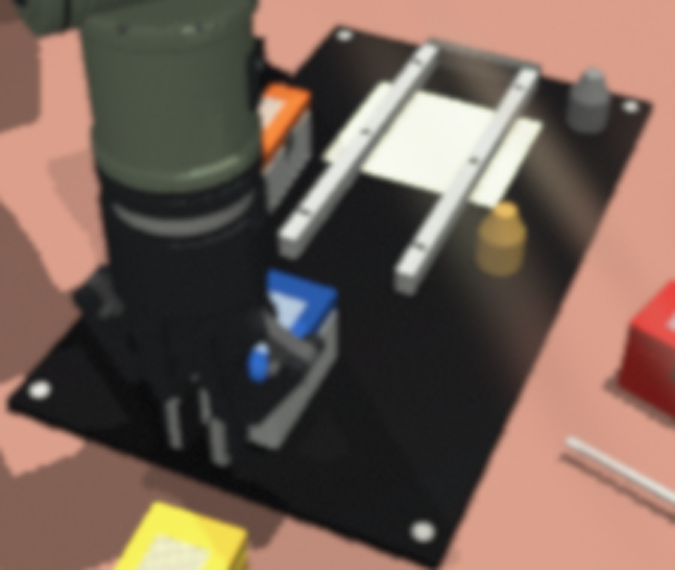

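View pics/wrist5.png

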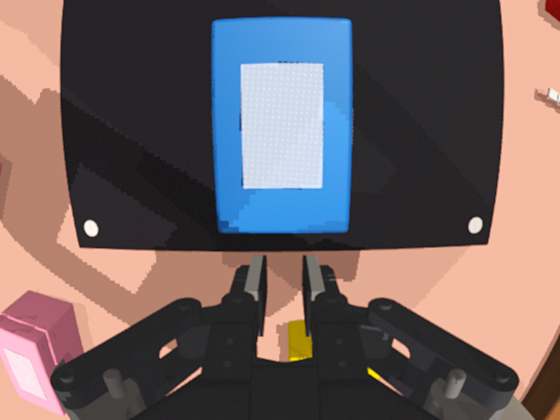

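View pics/top5.png

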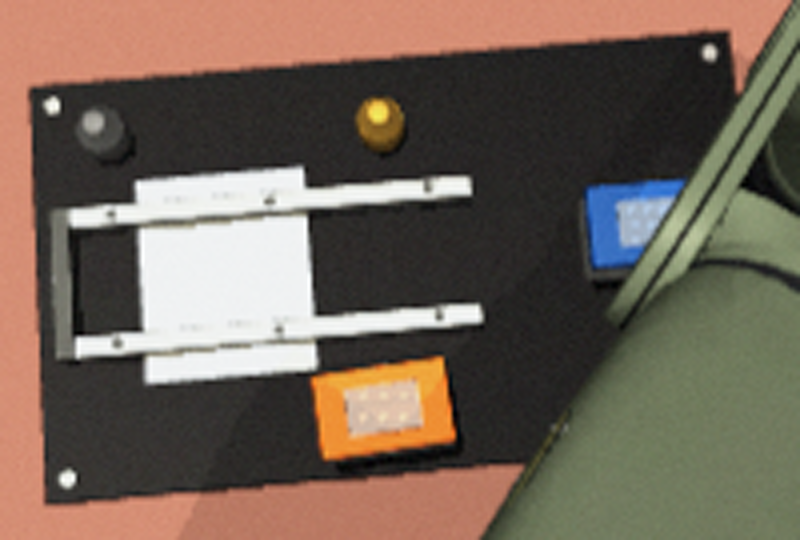

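Fingers (238–340) are centred on and square to the case's rear face (lid 213–352 in the wrist view). I push the first 60 mm along the lane direction.

step_arm([
  [-0.0003,0.004,0,0,0,0,0.6],
  [-0.0007,0.009,0,0,0,0,0.6],
  [-0.001,0.013,0,0,0,0,0.6],
  [-0.0012,0.016,0,0,0,0,0.6],
  [-0.0014,0.019,0,0,0,0,0.6],
  [-0.0017,0.023,0,0,0,0,0.6],
  [-0.0021,0.028,0,0,0,0,0.6],
  [-0.0026,0.035,0,0,0,0,0.6],
  [-0.0031,0.042,0,0,0,0,0.6],
  [-0.0037,0.05,0,0,0,0,0.6],
  [-0.0042,0.057,0,0,0,0,0.6],
  [-0.0044,0.06,0,0,0,0,0.6],
])

```text
t: 9.35
tcp_pos: [0.5704, -0.2178, 0.0433]
tool_rot: [[-0.068, 0.998, -0.0], [0.998, 0.068, 0.0], [0.0, -0.0, -1.0]]
wrist_force: [-0.1, -2.4, -1.7]
grip_width: 0.0173
```

```bash
python3 look.py 6
```

```text
9.35 [ 0.5704 -0.2178  0.0433] yang 3.88 [-2.e-04  0.e+00 -1.e+00] [-0.1 -2.4 -1.7] 0.017292032706586812
```

View pics/wrist6.png

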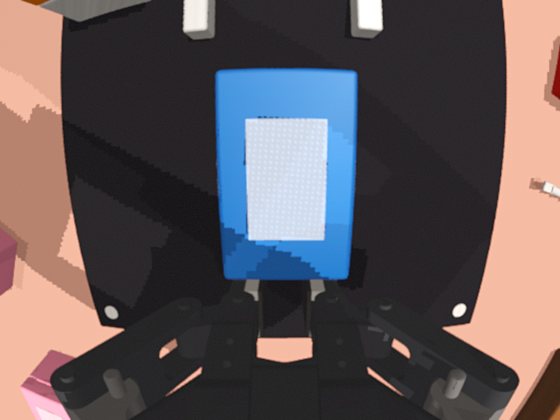

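View pics/top6.png

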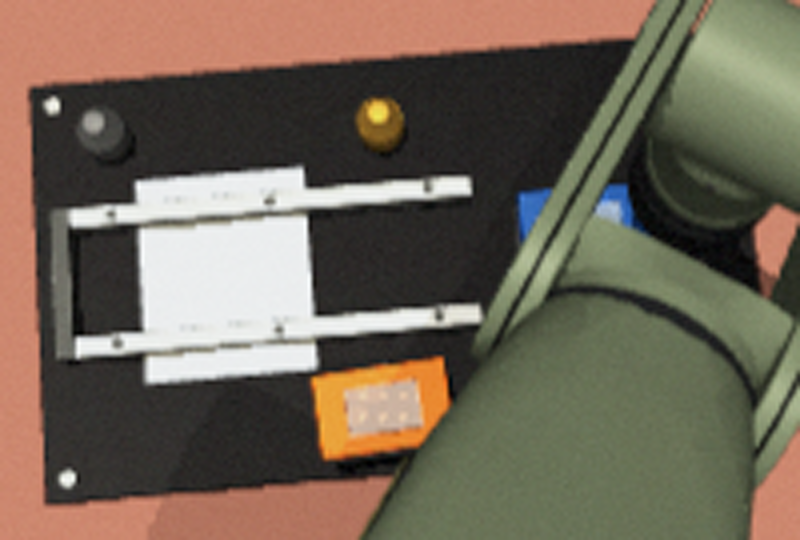

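View pics/scene6.png

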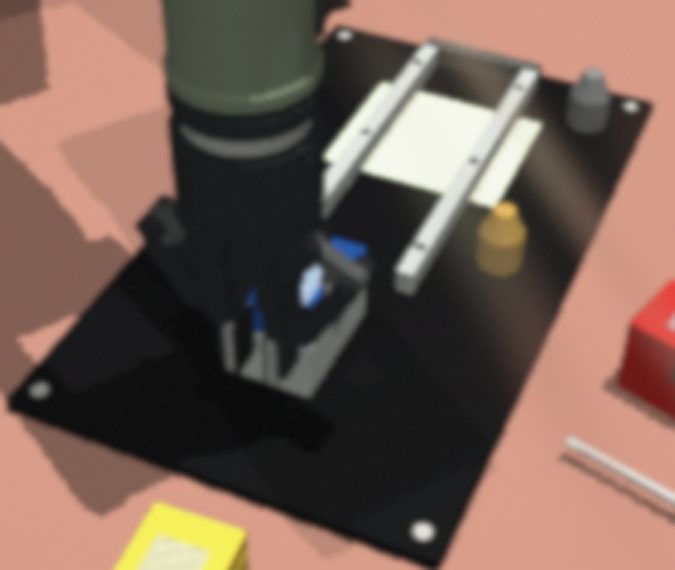

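The wrist view shows both rail ends (184–215, 352–383 at row ~35) and the lid (216–357). I measure the alignment from this camera.

```bash
python3 - <<'E'
import cv2
i=cv2.imread("pics/wrist6.png")[0:300,150:415]
cv2.imwrite("pics/w6a.png",cv2.resize(i[:100],None,fx=3,fy=3,interpolation=cv2.INTER_CUBIC))
cv2.imwrite("pics/w6b.png",cv2.resize(i[200:300],None,fx=3,fy=3,interpolation=cv2.INTER_CUBIC))
E
```

```text
(no output)
```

View pics/w6a.png

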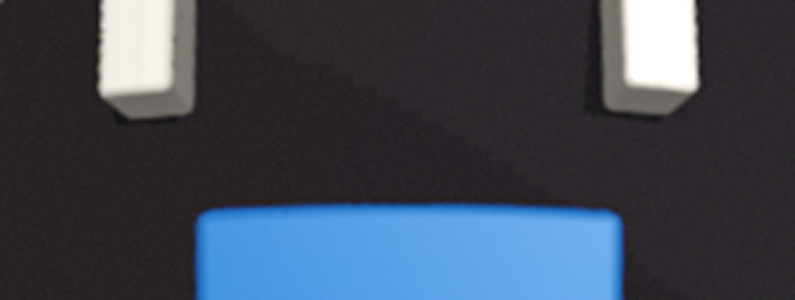

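View pics/w6b.png

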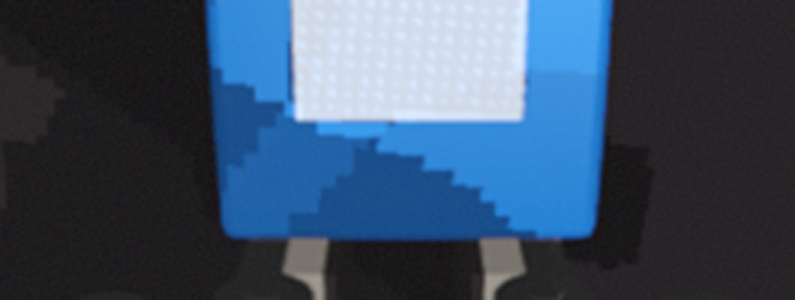

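```bash
cat > w.py <<'E'
import h; from h import *
from bench import eyes,robot
def projf(c,P):
    P=np.atleast_2d(P);T=np.linalg.inv(c["pose"]);q=P@T[:3,:3].T+T[:3,3]
    th=np.arctan2(np.hypot(q[:,0],q[:,1]),q[:,2]);ph=np.arctan2(q[:,1],q[:,0]);r=th*c["mtx"][0,0]
    return np.c_[r*np.cos(ph),r*np.sin(ph)]+c["mtx"][:2,2]
h.proj=projf
W=eyes.camera("wrist")
E
cat > w6.py <<'E'
from w import *
L=[[-.06,.047,.028],[-.06,.035,.028],[-.06,.035,.01],[-.06,-.035,.028],[-.06,-.047,.028],[-.06,-.035,.01]]
p=fromcrop([(98,93),(173,93),(195,113),(622,82),(699,88),(604,109)],3,150,0)
L2=L+[[-.24,.135,.01],[-.24,-.135,.01]]; p2=np.r_[p,[(102,325),(470,322)]]
lid=np.array([[-.04,-.025,.065],[-.04,.025,.065],[.04,.025,.065],[.04,-.025,.065]])
q=np.r_[fromcrop([(597,238),(224,238)],3,150,200),fromcrop([(196,212),(622,212)],3,150,0)]
c,r2=fit([(W,lid,q)],0,[.57,-.16,1.6]); print(c.round(4),r2.round(1).tolist())
for a,b in((L,p),(L2,p2)):
    t,r=fit([(W,a,b)],0,[.56,-.04,1.6]); print(t.round(4),r.round(1).tolist(),*relpose(t,c))
    s=robot.get_state();print("tcp in track",*relpose(t,np.r_[s["tcp_pos"][:2],0]))
E
python3 w6.py
```

```text
[ 0.5677 -0.1672  1.6393] [[0.5, 1.6], [-0.6, 2.0], [-1.2, -0.8], [1.4, -1.0]]
[ 0.5571 -0.0412  1.6469] [[-0.1, 0.8], [-0.5, -1.9], [0.0, 0.2], [1.1, 0.0], [0.1, 0.1], [-0.4, -0.1]] [-126.44666131   -0.94288141] -0.43753973826881304
tcp in track [-177.04926182    0.30245708] -94.36028748521363
[ 0.5572 -0.0411  1.6465] [[-0.1, 0.6], [-0.5, -2.1], [0.0, -0.0], [1.1, -0.1], [0.1, 0.0], [-0.4, -0.2], [-2.1, 1.8], [1.8, 1.6]] [-126.53048227   -0.9698058 ] -0.4123364582529701
tcp in track [-177.13362567    0.25327349] -94.33508420519779
```

The wrist fit agrees: case at x −126, y −1 mm, yaw −0.4°; track yaw 94.35°. I trim the tool yaw by +0.4° and push another 60 mm.

step_arm([
  [-0.0003,0.003,0,0,0,0.002,0.6],
  [-0.0006,0.007,0,0,0,0.004,0.6],
  [-0.001,0.012,0,0,0,0.007,0.6],
  [-0.0014,0.017,0,0,0,0.007,0.6],
  [-0.0019,0.023,0,0,0,0.007,0.6],
  [-0.0024,0.029,0,0,0,0.007,0.6],
  [-0.0029,0.035,0,0,0,0.007,0.6],
  [-0.0034,0.041,0,0,0,0.007,0.6],
  [-0.0039,0.047,0,0,0,0.007,0.6],
  [-0.0044,0.053,0,0,0,0.007,0.6],
  [-0.0048,0.058,0,0,0,0.007,0.6],
  [-0.005,0.06,0,0,0,0.007,0.6],
])

```text
t: 11.05
tcp_pos: [0.5654, -0.1581, 0.0433]
tool_rot: [[-0.074, 0.997, -0.0], [0.997, 0.074, 0.0], [0.0, -0.0, -1.0]]
wrist_force: [0.5, -3.3, -1.6]
grip_width: 0.0168
```

```bash
python3 look.py 7;python3 - <<'E'
import cv2
i=cv2.imread("pics/wrist7.png")[0:300,150:415]
cv2.imwrite("pics/w7a.png",cv2.resize(i[:200],None,fx=3,fy=3,interpolation=cv2.INTER_CUBIC))
E
```

```text
11.05 [ 0.5654 -0.1581  0.0433] yang 4.26 [-1.e-04  0.e+00 -1.e+00] [ 0.5 -3.3 -1.6] 0.016794915906286314
```

View pics/w7a.png

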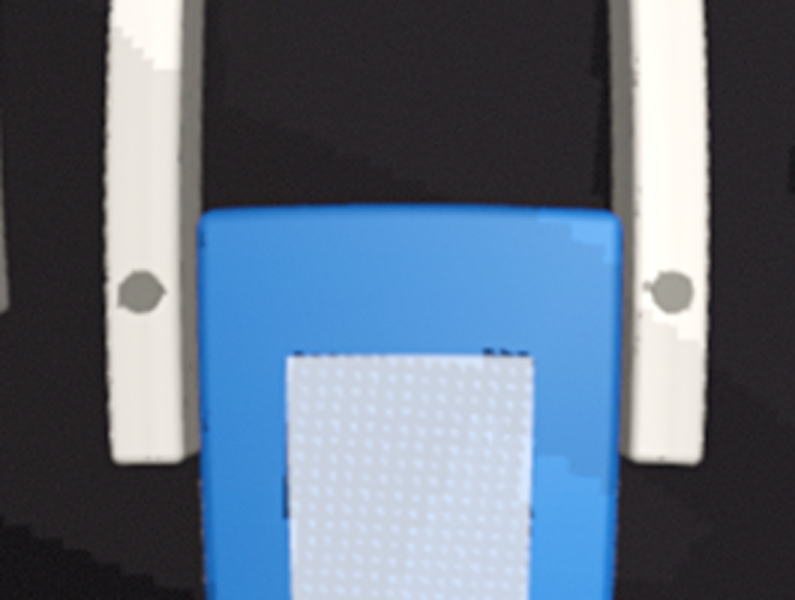

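View pics/scene7.png

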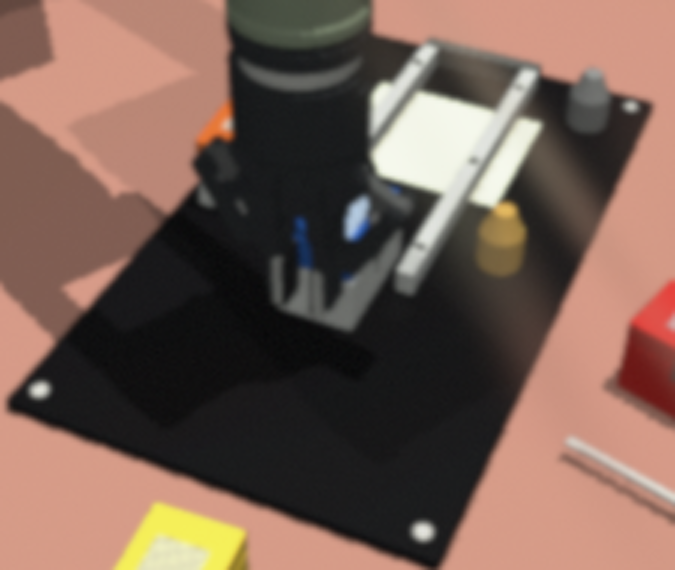

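The case nose is in the mouth, centred (lid mid 410 vs rails mid 408 in the crop). Next I check how low and wide the left knuckle is relative to the spare case.

```bash
python3 - <<'E'
from h import *
from bench import eyes,robot
S=eyes.camera("scene");t=np.array([.5572,-.0411,1.6465])
ex=np.array([np.cos(t[2]),np.sin(t[2]),0]);ey=np.array([-ex[1],ex[0],0]);o=np.array([t[0],t[1],0])
tcp=robot.get_state()["tcp_pos"]
for uv in [(195,160),(212,182),(240,215),(410,215),(280,305),(320,315)]:
    p=fromcrop([uv],3,160,130)[0];d=S["pose"][:3,:3]@np.linalg.inv(S["mtx"])@np.r_[p,1];c=S["pose"][:3,3]
    k=((tcp-c)@ex)/(d@ex);X=c+k*d;print(uv,"y",((X-o)@ey*1000).round(1),"z",(X[2]*1000).round(1))
# spare
T=eyes.camera("top");lid=np.array([[-.04,-.025,.065],[-.04,.025,.065],[.04,.025,.065],[.04,-.025,.065]])
A=fromcrop([(443,357),(455,442),(324,460),(312,377)],4,165,150)
c,r=fit([(T,lid,A)],0,[.5,-.05,1.6]);print(*relpose(t,c),r.round(1).tolist())
E
```

```text
(195, 160) y 68.2 z 120.0
(212, 182) y 58.0 z 107.4
(240, 215) y 40.8 z 88.6
(410, 215) y -64.4 z 125.3
(280, 305) y 16.7 z 25.8
(320, 315) y -10.2 z 28.2
[ 4.74338306 98.77885014] 3.2580007298727276 [[0.3, 0.1], [0.4, -0.3], [-0.5, 0.2], [-0.2, -0.1]]
```

Knuckles pass at z >100 mm (spare's top is at 65 mm), so they clear. I push 75 mm more.

step_arm([
  [-0.0003,0.004,0,0,0,0,0.6],
  [-0.0008,0.01,0,0,0,0,0.6],
  [-0.0013,0.017,0,0,0,0,0.6],
  [-0.0018,0.024,0,0,0,0,0.6],
  [-0.0024,0.031,0,0,0,0,0.6],
  [-0.0029,0.038,0,0,0,0,0.6],
  [-0.0034,0.045,0,0,0,0,0.6],
  [-0.0039,0.052,0,0,0,0,0.6],
  [-0.0045,0.059,0,0,0,0,0.6],
  [-0.005,0.066,0,0,0,0,0.6],
  [-0.0055,0.072,0,0,0,0,0.6],
  [-0.0057,0.075,0,0,0,0,0.6],
])

```text
t: 12.8
tcp_pos: [0.5597, -0.0831, 0.0434]
tool_rot: [[-0.074, 0.997, 0.0], [0.997, 0.074, -0.0], [-0.0, 0.0, -1.0]]
wrist_force: [-0.7, -3.2, -0.2]
grip_width: 0.0167
```

```bash
python3 look.py 8;python3 - <<'E'
import cv2
i=cv2.imread("pics/wrist8.png")[0:300,150:415]
cv2.imwrite("pics/w8a.png",cv2.resize(i[:200],None,fx=3,fy=3,interpolation=cv2.INTER_CUBIC))
E
```

```text
12.8 [ 0.5597 -0.0831  0.0434] yang 4.26 [ 1.e-04 -1.e-04 -1.e+00] [-0.7 -3.2 -0.2] 0.016748064440607835
```

View pics/wrist8.png

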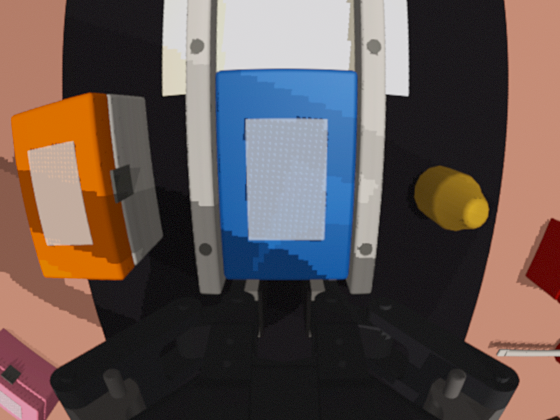

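View pics/w8a.png

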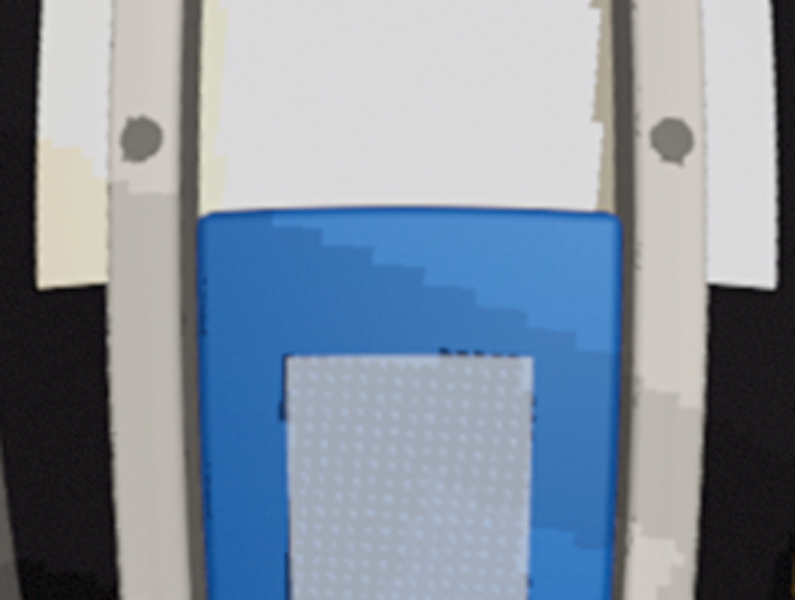

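Still centred and straight between the rails (lid 200–621, rails' inner top edges about 184 and 632). I push 70 mm more.

step_arm([
  [-0.0003,0.004,0,0,0,0,0.6],
  [-0.0008,0.01,0,0,0,0,0.6],
  [-0.0013,0.017,0,0,0,0,0.6],
  [-0.0018,0.024,0,0,0,0,0.6],
  [-0.0023,0.03,0,0,0,0,0.6],
  [-0.0028,0.037,0,0,0,0,0.6],
  [-0.0033,0.043,0,0,0,0,0.6],
  [-0.0038,0.05,0,0,0,0,0.6],
  [-0.0043,0.056,0,0,0,0,0.6],
  [-0.0048,0.063,0,0,0,0,0.6],
  [-0.0052,0.068,0,0,0,0,0.6],
  [-0.0053,0.07,0,0,0,0,0.6],
])

```text
t: 14.45
tcp_pos: [0.5543, -0.0131, 0.0432]
tool_rot: [[-0.074, 0.997, -0.0], [0.997, 0.074, 0.0], [0.0, -0.0, -1.0]]
wrist_force: [-0.2, -2.9, 0.2]
grip_width: 0.017
```

```bash
python3 look.py 9
```

```text
14.45 [ 0.5543 -0.0131  0.0432] yang 4.26 [-2.e-04  0.e+00 -1.e+00] [-0.2 -2.9  0.2] 0.01701592197724221
```

View pics/wrist9.png

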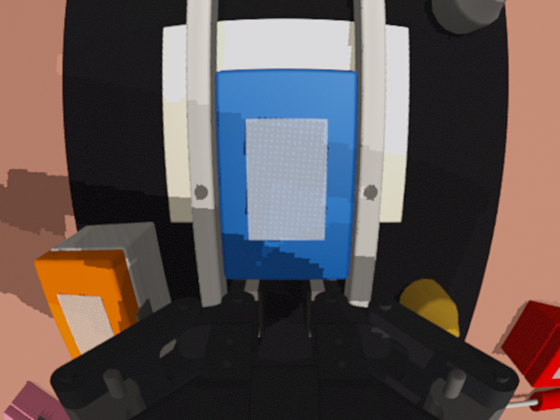

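The white field's corners are visible at (163,27), (409,28), (170,221) and (402,221); I measure the case against the field directly.

```bash
python3 - <<'E'
from w import *
F=[[.154,.065,.01],[.154,-.065,.01],[.046,.065,.01],[.046,-.065,.01]]
t,r=fit([(W,F,np.array([(163,27),(409,28),(170,221.5),(402,221.5)]))],0,[.56,-.04,1.6]);print(t.round(4),r.round(1).tolist())
lid=np.array([[-.04,-.025,.065],[-.04,.025,.065],[.04,.025,.065],[.04,-.025,.065]])
c,r=fit([(W,lid,np.array([(349,279),(224,279),(217,71),(356,71)]))],0,[.55,.04,1.6]);print(r.round(1).tolist(),*relpose(t,c))
print(relpose(np.array([.5572,-.0411,1.6465]),c),relpose(t,np.r_[robot.get_state()["tcp_pos"][:2],0]))
E
```

```text
[ 0.5572 -0.0415  1.642 ] [[1.3, 0.4], [-1.0, 0.1], [1.3, -0.4], [-1.6, -0.2]]
[[0.2, 2.1], [-0.2, 2.3], [-2.8, -1.0], [2.8, -1.0]] [79.0035911   0.13931575] 0.13722839383249882
(array([78.58244673, -0.15716836]), np.float64(-0.11859694692019832)) (array([28.7350658 ,  0.86787228]), np.float64(-94.08167562753735))
```

Case at x=79, y≈0. I push the last 21 mm slowly, then back straight off and raise clear.

step_arm([
  [-0.0003,0.004,0,0,0,0,0.6],
  [-0.0007,0.009,0,0,0,0,0.6],
  [-0.001,0.013,0,0,0,0,0.6],
  [-0.0013,0.017,0,0,0,0,0.6],
  [-0.0015,0.02,0,0,0,0,0.6],
  [-0.0016,0.021,0,0,0,0,0.6],
  [-0.0016,0.021,0,0,0,0,0.6],
  [-0.0008,0.011,0,0,0,0,0.6],
  [0,0,0,0,0,0,0.6],
  [0.0015,-0.02,0,0,0,0,0.6],
  [0.0015,-0.02,0.03,0,0,0,0.6],
  [0.0015,-0.02,0.07,0,0,0,0.6],
])

```text
t: 16.15
tcp_pos: [0.5548, -0.0349, 0.1127]
tool_rot: [[-0.072, 0.997, -0.003], [0.997, 0.072, 0.001], [0.001, -0.003, -1.0]]
wrist_force: [0.6, 0.3, -0.6]
grip_width: 0.0169
```

step_arm([
  [0,0,0.03,0,0,0,0.6],
  [0,-0.04,0.06,0,0,0,0.6],
  [0,-0.08,0.08,0,0,0,0.6],
  [0,-0.12,0.1,0,0,0,0.6],
  [0,-0.16,0.1,0,0,0,0.6],
  [0,-0.2,0.1,0,0,0,0.6],
  [0,-0.22,0.1,0,0,0,0.6],
  [0,-0.22,0.1,0,0,0,0.6],
  [0,-0.22,0.1,0,0,0,0.6],
])

```text
t: 17.27
tcp_pos: [0.5558, -0.2523, 0.213]
tool_rot: [[-0.075, 0.997, -0.001], [0.997, 0.075, 0.001], [0.001, -0.0, -1.0]]
wrist_force: [-0.6, 0.1, -0.3]
grip_width: 0.017
```

```bash
python3 look.py 10
```

```text
17.275 [ 0.5558 -0.2523  0.213 ] yang 4.28 [-6.0e-04  1.3e-03 -1.0e+00] [-0.6  0.1 -0.3] 0.01698276465379021
```

View pics/top10.png

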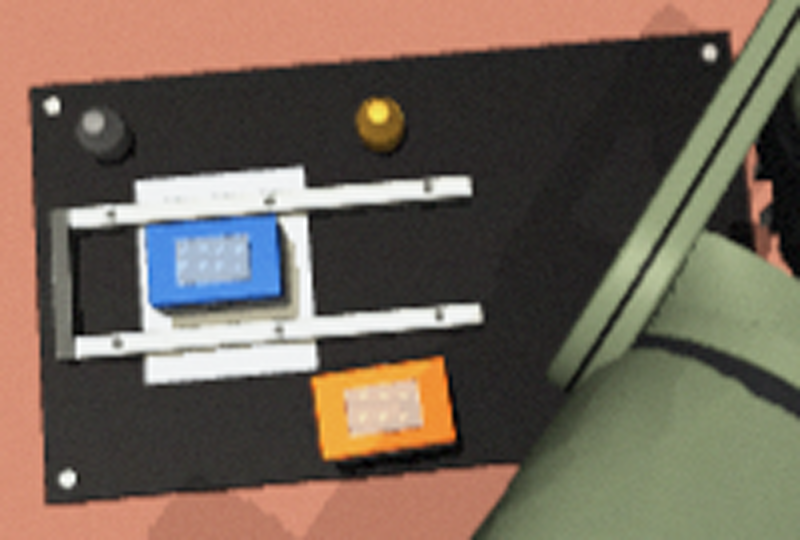

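View pics/scene10.png

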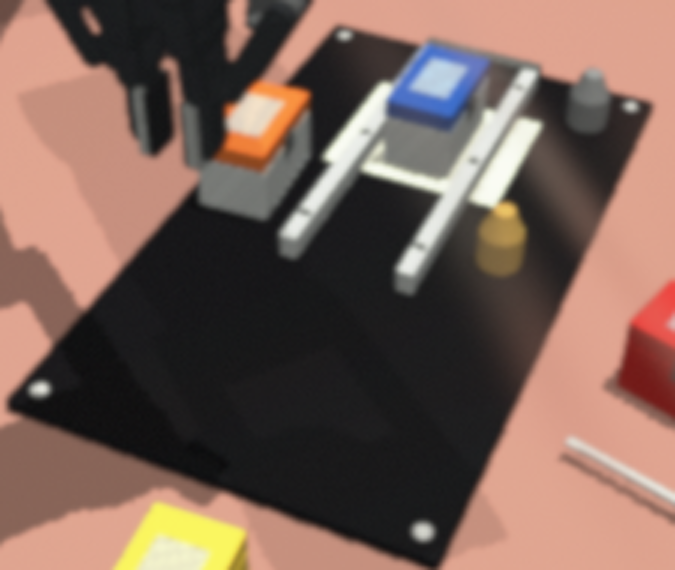

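The case stands on the white field between the rails with the bystanders unmoved; the lid's corners are at top crop (278,214), (284,297), (153,308), (145,225). One last fit, then hand in.

```bash
python3 - <<'E'
exec(open("m.py").read().split("x0=")[0]); x0=[.6,-.1,1.57]
A=fromcrop([(278,214),(284,297),(153,308),(145,225)],4,165,150)
B=fromcrop([(457,126),(388,104),(431,42),(489,60)],3,160,130)
tt,_=fit([(T,pl,tp),(T,rl,tr)],0,x0); ts,_=fit([(S,pl,sp),(S,rl,sr)],0,x0)
c,r=fit([(T,lid,A)],0,x0); print("top",*relpose(tt,c))
c,r=fit([(S,lid,B)],0,x0); print("scene",*relpose(ts,c))
E
```

```text
top [98.42712093  0.17695105] 0.39983040614261206
scene [97.17124987 -0.94447589] 1.6131367679298365
```

```bash
python3 -c "
from bench import ticket
print(ticket.sign_off())"
```

```text
the job is handed in; nothing more can be done
None
```

The blue-lidded case now stands on the white inspection field between the rails, and the job is handed in; no verdict is reported.

**What I did:** I pushed the case about 13 mm sideways onto the lane's centre line with two spread fingers. I then pushed it down the lane from behind with the fingers nearly shut and above rail height. Wrist force read at most about 3.5 N at the end of each push, and the arm was backed off and raised clear by about 17 s of the 61 s allowed.

**Last checks:**

| Camera | Along lane (target 100 ± 15 mm) | Off centre line (limit ±12 mm) | Yaw |
|---|---|---|---|
| top | 98.4 mm | +0.2 mm | +0.4° |
| scene | 97.2 mm | −0.9 mm | +1.6° |

- **Disagreement:** The two cameras differ by about 1 mm and 1.2°, which is within my pixel-reading error. The wrist camera, just before the last 21 mm push, gave 79 mm along, about 0.1 mm off centre and 0.1° yaw, with an independent fit to the field's corners.
- **Bystanders:** The orange-lidded case and both objectives appear at the same pixels as at the start.
- **Rails:** I saw no sign of contact in any picture, but rail contact force is not something I could measure directly.

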